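# Wedge a rocking bench centrifuge

## Robot

A 6-joint arm with a two-finger parallel gripper is mounted at the origin on the work surface. World frame = base frame: x ahead of the robot, y to its left, z up, the work surface at z = 0. Lengths are in m, angles in degrees, forces in N, time in s.
With the tool pointing down it reaches from about 0.3 to 0.875 m from the base axis. Payload 6.4 kg.
Tool frame: the origin (TCP) lies midway between the tips of the shut fingers; the grasp point (between the pads) lies env.pinch_z behind it (env.pinch_z is the distance from the TCP to the grasp point, in m); x points along the fingers, y is the direction in which the jaws open and shut, and the axes are right-handed (so a half turn about x gives the same grasp; the last joint's range is limited). The gripper opens to 88 mm and grips with 3 to 60 N. Pads are 18 mm wide; open, the fingers measure 123 mm over their backs; the gripper's body (75 mm by 187 mm) begins 45 mm behind the grasp point.
Start: joints at [-85.388, 10.359, 92.074, -0, 77.567, -11.82], TCP at [0.163, -0.552, 0.239] pointing down, gripper open.
Joint ranges: [-171.53, 171.53], [-51.25, 118.39], [17.06, 147.69], [-65.23, 245.23], [0, 150.52], [-178.68, 178.68]. Speed limits (degrees/s): [147.25, 147.25, 172.46, 180, 180, 180].

## Interface

Orientations are given as a 3x3 rotation matrix whose columns are the frame's x, y, z axes.
In Python, from station import env gives the robot as it stands. The module is installed in compiled form; this text tells all that it offers.
- The arm moves only by the shell command python3 -m creep 'ROWS' [OPENING] [FORCE]. ROWS is JSON, a list of rows, each an object of numbers: "dx", "dy", "dz": the shift along the world's x, y, z in m; "wx", "wy", "wz": the turn, a rotation vector about the world's x, y, z in rad. In form: [{"dx": .., "dy": .., "dz": .., "wx": .., "wy": .., "wz": ..}, ...]. A call has exactly 5 rows; each row shifts and turns the pose as measured when the row begins; what a row does not reach is not made up. A row lasts 1/8 s, in which the tool goes at most 62.5 mm and 10.7 degrees, less where a joint would pass 70% of its speed; a pose out of reach is approached as far as the arm can. A call is refused whole if a number of a shift passes 0.0625 or a number of a turn 0.188, either way. A call with a gripper value outside its range is refused whole. OPENING is the closure in counts, from 0 (fully open) to 255 (shut), set as the call begins (- or left out, the last holds). The fingers move at their own pace and stop on an object; FORCE is the grip in N (left out, the last holds). Time passes only in rows, so rows that do not move let the fingers close, or fill a call up. It gives the time, the measured TCP pose, the force and the opening at its end, in the units of the state.
- env.get_state(): the state, without advancing time (a new reading comes with each control period).
- env.grab_frame(name): name is "side" or "top"; returns a dict with "img" (400x640x3 uint8, red, green, blue), "fx", "fy", "cx", "cy" (pixels), "k1" (the pictures are not rectified: a ray, as slopes to the right and down, at radius r is drawn at 1 + k1 r^2 times it, then the intrinsics apply), "R" (3x3) and "t" (3): a world point X has camera coordinates R X + t. Camera axes: x right, y down, z forward; pixel columns grow to the right and rows downward; lengths in m; the calibration is good to about 2 mm. A picture is of the moment at which its call begins. There is no depth.
- env.sign_off(): hands the job in, once; it reports no verdict.
Trained networks look in a picture, given as the dict that the camera call returned (one of the last four; its "shot" number tells which), for a name from the list of things; names that differ only in an ending like _2 or _b are one class to them, and where a whole thing is asked for, a point or a joint stands for the part that bears it (a point fixed in the world has none). Each returns a list of dicts, best first, with "conf" (0 to 1); they miss things now and then, are a little off and sometimes report something else, mostly with a low value. They report only what shows in the picture. A call takes as long as a camera call. They do not tell look-alikes from the thing itself.
- env.boxes_of(picture, target): "xyz" ([x, y, z] in m, in world coordinates, good to about 4 mm: the middle of the surface that is visible of it).
- env.outline_of(picture, target): "region" (400x640 bool, what is visible of it).
The state is a dict: "t": time; "qpos": joint angles; "qvel": joint speeds; "joint_torque": joint torques, N m; "eef_pos": TCP position; "ee_rot": TCP orientation; "ft_force": force on the tool from outside, world axes, zero at the start; "wrist_torque": the same for the moment, N m; "opening": opening from 0.0 (shut) to 1.0 (fully open).
Only numpy, scipy, OpenCV 4.12 (cv2) and the standard library are available. Lean on these libraries where they do the work, as an engineer would, in place of code of your own. Each camera call takes 0.05 s, during which the arm holds its last target.

## Task

The small centrifuge on the bench rocks because its back right foot is worn short. With the fingertips, push the grey wedge along the bench, thin end first, under that foot until it is just snug without jacking the machine up, then press down firmly for a moment on top of the corner above that foot to feel that it no longer rocks (if it does, push the wedge in a little more and press again), and move clear. Only push the wedge, never pick it up; do not lift the centrifuge or shove it along the bench, and leave the bottle, tube rack and storage box where they stand.

Things in the scene. Friction and masses are not known exactly. Their poses are not given: they have to be found in the camera images.
- centrifuge: White box, 200 mm deep (x) by 150 wide (y), flat deck 105 mm up, round grey lid on it, sloping panel at the front; 1.3 to 2 kg. Origin: centre of the footprint, at bench level. x from front to back, y to its left; front faces the robot within 0.25 rad. Underside 18 mm up, on four dome feet (18 mm dia.) at x +-80, y +-55. It stands level on three; the back right foot (x 80, y -55) hovers.
- foot_tip (a point): Lowest point of the worn back right dome foot, 20 mm in from the machine's right side and back. At rest it hovers 3.5 to 6.5 mm above the bench (differs each time). 2 to 3 N on the corner above rock it down onto the bench; let go, it rocks back.
- corner (a point): Point on the flat deck straight above the worn foot, 105 mm above the bench when level: press here. 20 mm in from the right side and back, 24 mm clear of the lid's rim (lid 15 mm high). It sinks with the foot when the machine rocks.
- wedge: Grey plastic wedge on the bench right of the machine: 120 mm long, 40 wide, 2 mm thick at the thin end rising evenly to 16 at the flat upright thick end; 60 g. Origin: middle of the thin edge, on the bench. x points out of the thin end (push this way); thick end at x -120. At first the thin edge is 30 to 60 mm short of the worn foot's centre, up to 10 mm aside, x within 0.15 rad of the machine's y.
- wedge_top (a point): Point on the middle of the wedge's sloping top, 20 mm from the thin edge (4.3 mm above the bench). Its z is square to the slope, its x runs down the slope to the thin end. The wedge slides freely (under 1 N) until its slope meets the foot; then the push rises steeply: 3 N is snug, and from some 7 N on it starts to jack the corner up. It stays put when let go.
- bottle: White 48 mm diameter, 100 mm tall bottle with yellow cap, standing; origin under its centre. Leave alone.
- tube_rack: White test-tube rack 200 x 75 mm, 97 mm tall with tubes, long side along its x; origin under its centre. Leave alone.
- freezer_box: Square storage box 137 x 137 x 52 mm, cardboard with a paper-white lid; origin under its centre. Leave alone.
Mind the look-alikes: they are no part of the job. Of the things like the wedge, leave any that is orange or yellow; of the rest the smaller one is meant.

How it is judged:
By the outcome, as a careful person would: the job done as asked, in the order asked, and still so for the second after the job is handed in, with the robot touching nothing.
It also fails if it takes over 54 s, if anything falls off the work surface, if the arm or the gripper's body presses on something with over 40 N, if the wrist force passes 120 N, or if a joint passes its speed limit or range.

## Working session

There is one attempt and no reset: what is moved stays moved. The work goes in short steps, Python scripts to look and compute and a shell command to move; the robot and the scene stay as the last step left them, time stands still between calls to the robot, and variables do not carry over. Pictures are saved under pics/ and viewed, and the job is handed in when it is done.

```bash
mkdir -p pics
cat > h.py <<'E'
import numpy as np, cv2
from station import env
def save(f,n): cv2.imwrite('pics/'+n+'.png',f['img'][:,:,::-1])
def ray(f,u,v):
    x=(u-f['cx'])/f['fx'];y=(v-f['cy'])/f['fy']
    K=np.array([[f['fx'],0,f['cx']],[0,f['fy'],f['cy']],[0,0,1.]])
    p=cv2.undistortPoints(np.array([[[u,v]]],float),K,np.array([f['k1'],0,0,0.]))[0,0]
    R=np.array(f['R']);t=np.array(f['t'])
    return -R.T@t, R.T@np.array([p[0],p[1],1.])
def onz(f,u,v,z):
    o,d=ray(f,u,v); return o+d*(z-o[2])/d[2]
def proj(f,X):
    K=np.array([[f['fx'],0,f['cx']],[0,f['fy'],f['cy']],[0,0,1.]])
    p,_=cv2.projectPoints(np.array(X,float).reshape(-1,3),cv2.Rodrigues(np.array(f['R'],float))[0],np.array(f['t'],float),K,np.array([f['k1'],0,0,0.]))
    return p.reshape(-1,2)
E
python3 - <<'E'
from h import *
np.set_printoptions(precision=4,suppress=True)
for n in ['side','top']:
    f=env.grab_frame(n); save(f,n+'0'); print(n,f['fx'],f['k1'],-np.array(f['R']).T@f['t'],np.array(f['R'])[2])
    for o in ['centrifuge','wedge','bottle','tube_rack','freezer_box']:
        print(o,[(b['conf'],np.round(b['xyz'],3)) for b in env.boxes_of(f,o)][:4])
s=env.get_state();print(s['t'],s['ft_force'],s['ee_rot'],s['opening'],env.pinch_z)
E
```

```text
side 492.5746560266114 -0.06790565457661472 [-0.0521  1.0374  0.9214] [ 0.3665 -0.7319 -0.5744]
centrifuge [(0.58, array([0.448, 0.142, 0.096]))]
wedge [(0.72, array([ 0.685, -0.188,  0.01 ])), (0.71, array([ 0.437, -0.133,  0.004])), (0.62, array([0.448, 0.141, 0.094])), (0.58, array([0.711, 0.009, 0.011]))]
bottle [(0.66, array([ 0.307, -0.172,  0.044]))]
tube_rack [(0.64, array([ 0.614, -0.381,  0.055]))]
freezer_box [(0.98, array([0.512, 0.424, 0.052]))]
top 371.1985184555727 -0.004321834923139307 [ 0.4311 -0.0251  1.0302] [ 0.0807  0.0044 -0.9967]
centrifuge [(0.72, array([0.467, 0.085, 0.103]))]
wedge [(0.83, array([ 0.439, -0.129,  0.008])), (0.78, array([ 0.554, -0.059,  0.008])), (0.73, array([ 0.712, -0.   ,  0.013])), (0.72, array([ 0.684, -0.214,  0.009]))]
bottle [(0.64, array([ 0.314, -0.187,  0.071]))]
tube_rack [(0.81, array([ 0.62 , -0.391,  0.058]))]
freezer_box [(0.55, array([0.525, 0.395, 0.051])), (0.27, array([ 0.554, -0.051,  0.008]))]
0.6 [ 0.9365 -0.5568 -0.2971] [[ 0.      0.2829 -0.9592]
 [ 0.     -0.9592 -0.2829]
 [-1.     -0.     -0.    ]] 0.9961607677687646 0.0187
```

View pics/side0.png

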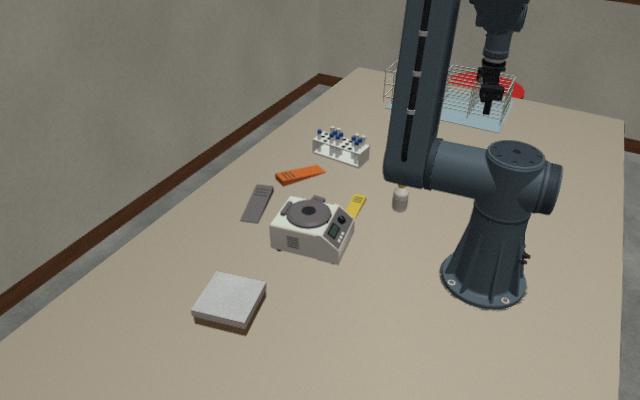

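View pics/top0.png

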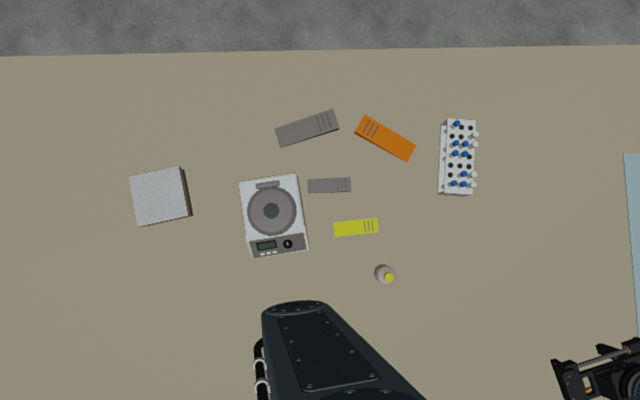

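Candidates for the wedge in the top view are small grey (329,186), large grey (307,128), orange (385,138) and yellow (356,227). By the description it is the small grey one beside the machine. I'll check it in a crop and fit the poses.

Run:
```python
from h import *
f=env.grab_frame('top')
im=f['img'][:,:,::-1]
c=cv2.resize(im[160:270,225:365],None,fx=5.5,fy=5.5,interpolation=cv2.INTER_CUBIC); cv2.imwrite('pics/crop1.png',c); print(c.shape)
for n in ['wedge','centrifuge']:
  for b in env.outline_of(f,n):
    m=b['region'].astype(np.uint8); ys,xs=np.nonzero(m)
    r=cv2.minAreaRect(np.c_[xs,ys].astype(np.float32)); bx=cv2.boxPoints(r)
    z=0.0 if n=='wedge' else .105
    print(n,b['conf'],len(xs),np.round(bx,1).tolist(),[np.round(onz(f,*p,z)[:2],4).tolist() for p in bx])
```

```text
(605, 770, 3)
wedge 0.94 676 [[333.29998779296875, 220.0], [377.5, 217.39999389648438], [378.3999938964844, 233.60000610351562], [334.20001220703125, 236.1999969482422]] [[0.4546, -0.0643], [0.4598, -0.1869], [0.4151, -0.1882], [0.41, -0.0661]]
wedge 0.68 1233 [[353.70001220703125, 132.0], [364.29998779296875, 113.19999694824219], [417.5, 143.10000610351562], [406.8999938964844, 161.89999389648438]] [[0.7016, -0.1271], [0.7554, -0.1583], [0.6668, -0.3057], [0.6138, -0.2741]]
wedge 0.63 626 [[307.3999938964844, 178.39999389648438], [349.8999938964844, 176.3000030517578], [350.6000061035156, 190.89999389648438], [308.1000061035156, 192.89999389648438]] [[0.5721, 0.0057], [0.5757, -0.1133], [0.5347, -0.1143], [0.5311, 0.0044]]
wedge 0.58 1286 [[273.70001220703125, 127.0999984741211], [333.3999938964844, 107.19999694824219], [340.29998779296875, 127.9000015258789], [280.6000061035156, 147.8000030517578]] [[0.72, 0.099], [0.7745, -0.0712], [0.7143, -0.0894], [0.6602, 0.0799]]
centrifuge 0.82 4720 [[236.6999969482422, 181.1999969482422], [297.5, 171.3000030517578], [310.0, 249.0], [249.1999969482422, 258.79998779296875]] [[0.5538, 0.1805], [0.576, 0.0272], [0.3815, -0.0014], [0.3599, 0.1493]]
```

View pics/crop1.png

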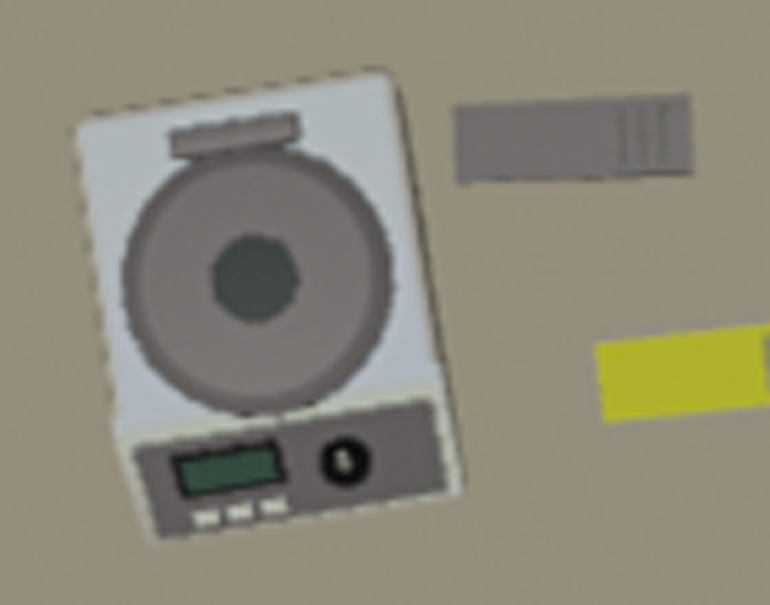

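The crop confirms the small grey wedge: thin edge at about (308,185) px, ribbed thick end at about (350,183). The deck's back corners are at about (239,182) and (296,173). Now a more careful metric fit.

Run:
```python
from h import *
from scipy.optimize import least_squares
np.set_printoptions(precision=4,suppress=True)
f=env.grab_frame('top')
q=lambda u,v:((u+.5)/5.5-.5+225,(v+.5)/5.5-.5+160)
BL=onz(f,*q(76,122),.105);BR=onz(f,*q(391,69),.105)
print(BL,BR,np.linalg.norm(BL-BR))
ey=(BL-BR)/np.linalg.norm(BL-BR)
# lid centre for heading: lid ellipse centre px
L=onz(f,*q(257,281),.120);print('lid',L)
# right/left bottom deck edges
lf=onz(f,*q(117,425),.105);print('left edge dir',(BL-lf)/np.linalg.norm(BL-lf),np.linalg.norm(BL-lf))
rf=onz(f,*q(441,380),.105);print('right',(BR-rf)/np.linalg.norm(BR-rf),np.linalg.norm(BR-rf))
ex=np.array([ey[1],-ey[0],0]);print('ex',ex,'yaw',np.arctan2(ex[1],ex[0]))
mid=(BL+BR)/2
c=mid-.1*ex; foot=c+.08*ex-.055*ey; print('c',c,'foot',foot)
W=[onz(f,*q(*p)) if 0 else onz(f,*q(*p[:2]),p[2]) for p in [(454,105,.002),(459,184,.002),(691,174,.016),(690,95,.016)]]
print(W)
te=(W[0]+W[1])/2;th=(W[2]+W[3])/2;d=te-th;print('thin',te,'thick',th,np.linalg.norm(d[:2]),'ang',np.arctan2(d[1],d[0])-np.pi/2)
# side cam
g=env.grab_frame('side')
pts=[np.append(foot[:2],.105),np.append(te[:2],0),np.append(th[:2],.016),BL,BR]
P=proj(g,pts);print(P)
x0,y0=225,170
c=cv2.resize(g['img'][170:270,225:375,::-1],None,fx=5,fy=5,interpolation=cv2.INTER_CUBIC)
for p in P: cv2.circle(c,(int((p[0]-225)*5+2),int((p[1]-170)*5+2)),3,(0,0,255),-1)
cv2.imwrite('pics/crop2.png',c)
```

```text
[0.5522 0.1761 0.105 ] [0.574  0.0318 0.105 ] 0.14593379966380568
lid [0.4773 0.0919 0.12  ]
left edge dir [0.9911 0.1333 0.    ] 0.1393467592124256
right [0.9894 0.1453 0.    ] 0.1437052327155052
ex [0.9887 0.1499 0.    ] yaw 0.15051231791019443
c [0.4642 0.089  0.105 ] foot [0.5516 0.0466 0.105 ]
[array([0.571 , 0.0064, 0.002 ]), array([0.5306, 0.0044, 0.002 ]), array([ 0.5323, -0.1118,  0.016 ]), array([ 0.572 , -0.1122,  0.016 ])]
thin [0.5508 0.0054 0.002 ] thick [ 0.5522 -0.112   0.016 ] 0.117440200173651 ang 0.011539636436296963
[[293.3797 198.9782]
 [301.3099 220.2809]
 [318.8877 196.4991]
 [268.8345 223.4268]
 [289.2716 194.3087]]
```

View pics/crop2.png

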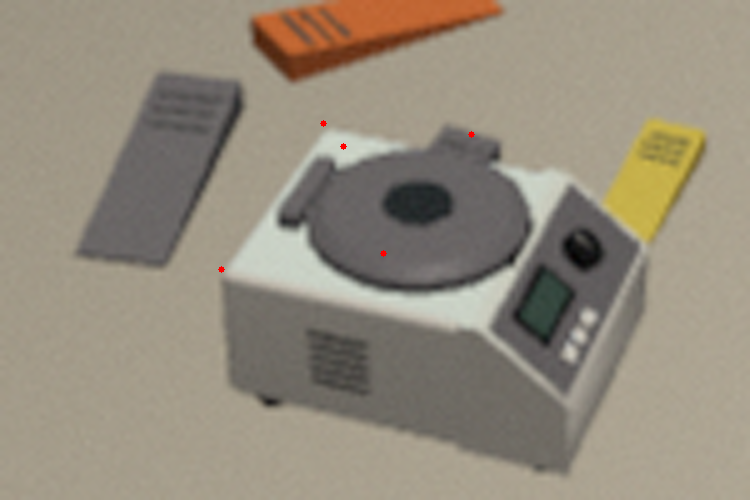

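```bash
R='x'; python3 -m creep '[{"dx":0.039,"dy":0.039,"dz":0,"wx":0,"wy":0,"wz":0.13},{"dx":0.039,"dy":0.039,"dz":0,"wx":0,"wy":0,"wz":0.13},{"dx":0.039,"dy":0.039,"dz":0,"wx":0,"wy":0,"wz":0.13},{"dx":0.039,"dy":0.039,"dz":0,"wx":0,"wy":0,"wz":0.13},{"dx":0.039,"dy":0.039,"dz":0,"wx":0,"wy":0,"wz":0.13}]' 255 20
```

```text
t: 1.48
eef_pos: [0.3596, -0.3537, 0.2392]
ee_rot: [[0.002, 0.813, -0.582], [-0.002, -0.582, -0.813], [-1.0, 0.003, 0.001]]
ft_force: [1.2, -1.0, -0.4]
opening: 0.459
```

```bash
python3 -m creep '[{"dx":0.038,"dy":0.040,"dz":0,"wx":0,"wy":0,"wz":0.126},{"dx":0.038,"dy":0.040,"dz":0,"wx":0,"wy":0,"wz":0.126},{"dx":0.038,"dy":0.040,"dz":0,"wx":0,"wy":0,"wz":0.126},{"dx":0.038,"dy":0.040,"dz":-0.02,"wx":0,"wy":0,"wz":0.126},{"dx":0.038,"dy":0.040,"dz":-0.02,"wx":0,"wy":0,"wz":0.126}]'
```

```text
t: 2.1
eef_pos: [0.5568, -0.1473, 0.2018]
ee_rot: [[0.01, 1.0, 0.029], [-0.005, 0.03, -1.0], [-1.0, 0.01, 0.005]]
ft_force: [0.9, -0.9, 0.1]
opening: 0.01
```

```bash
python3 -m creep '[{"dx":-0.004,"dy":-0.008,"dz":-0.05,"wx":0.05,"wy":0,"wz":0},{"dx":0,"dy":0,"dz":-0.05,"wx":0.05,"wy":0,"wz":0},{"dx":0,"dy":0,"dz":-0.045,"wx":0.05,"wy":0,"wz":-0.02},{"dx":0,"dy":0,"dz":-0.03,"wx":0,"wy":0.01,"wz":0},{"dx":0,"dy":0,"dz":-0.01,"wx":0,"wy":0,"wz":0}]'
python3 - <<'E'
from h import *
f=env.grab_frame('top'); save(f,'t2')
g=env.grab_frame('side'); save(g,'s2')
cv2.imwrite('pics/c3.png',np.hstack([cv2.resize(f['img'][150:250,260:380,::-1],(600,500)),cv2.resize(g['img'][150:270,230:278+0,::-1],(200,500))]))
print(env.get_state()['ft_force'])
E
```

```text
t: 2.72
eef_pos: [0.5563, -0.1495, 0.012]
ee_rot: [[0.006, 1.0, 0.019], [0.148, 0.018, -0.989], [-0.989, 0.009, -0.148]]
ft_force: [-0.1, 0.4, 0.1]
opening: 0.006
[ 0.00521787  0.34475198 -0.2380054 ]
```

View pics/c3.png

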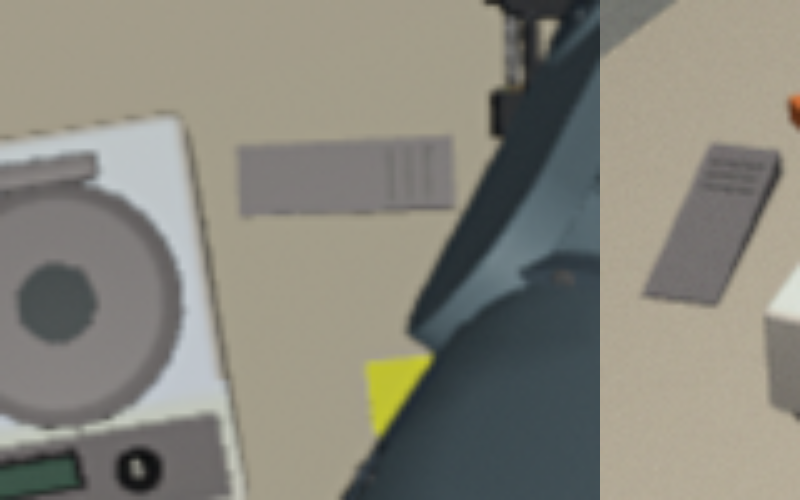

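View pics/s2.png

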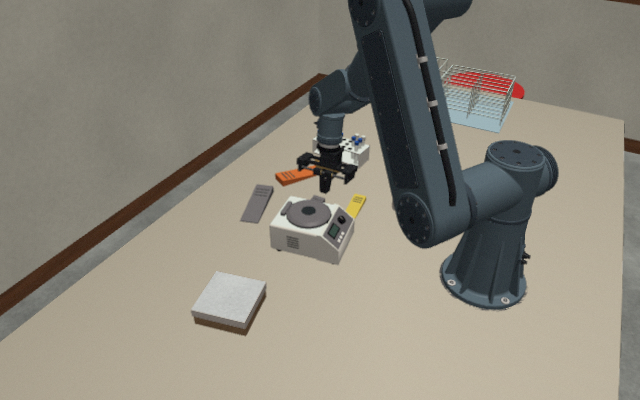

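```bash
python3 -m creep '[{"dx":-0.004,"dy":0.012,"dz":-0.004,"wx":0,"wy":0,"wz":-0.018},{"dx":0,"dy":0.012,"dz":0,"wx":0,"wy":0,"wz":0},{"dx":0,"dy":0.012,"dz":0,"wx":0,"wy":0,"wz":0},{"dx":0,"dy":0.012,"dz":0,"wx":0,"wy":0,"wz":0},{"dx":0,"dy":0.012,"dz":0,"wx":0,"wy":0,"wz":0}]'
```

```text
t: 3.45
eef_pos: [0.5556, -0.0868, 0.0139]
ee_rot: [[0.018, 1.0, 0.002], [0.144, -0.0, -0.99], [-0.989, 0.018, -0.144]]
ft_force: [0.0, -0.2, -0.8]
opening: 0.005
```

Height drifted up to 14 mm, close to the wedge's top edge. I'll back off and lower before going on.

```bash
python3 -m creep '[{"dx":-0.002,"dy":-0.006,"dz":0,"wx":0,"wy":0,"wz":0},{"dx":-0.002,"dy":0,"dz":-0.006,"wx":0,"wy":0,"wz":0},{"dx":0,"dy":0,"dz":0,"wx":0,"wy":0,"wz":0},{"dx":0,"dy":0,"dz":0,"wx":0,"wy":0,"wz":0},{"dx":0,"dy":0,"dz":0,"wx":0,"wy":0,"wz":0}]';python3 - <<'E'
from h import *
f=env.grab_frame('top'); save(f,'t4')
cv2.imwrite('pics/c4.png',cv2.resize(f['img'][150:250,260:380,::-1],(720,600)))
for i in range(3):
  s=env.get_state();print(s['eef_pos'],s['ft_force'])
E
```

```text
t: 4.08
eef_pos: [0.5511, -0.0929, 0.0072]
ee_rot: [[0.017, 1.0, 0.002], [0.144, -0.0, -0.99], [-0.989, 0.017, -0.144]]
ft_force: [0.9, -0.2, -0.7]
opening: 0.004
[ 0.55122959 -0.0929714   0.00728116] [0.04056805 0.45971389 0.10380699]
[ 0.55122959 -0.0929714   0.00728116] [0.04056805 0.45971389 0.10380699]
[ 0.55122959 -0.0929714   0.00728116] [0.04056805 0.45971389 0.10380699]
```

View pics/c4.png

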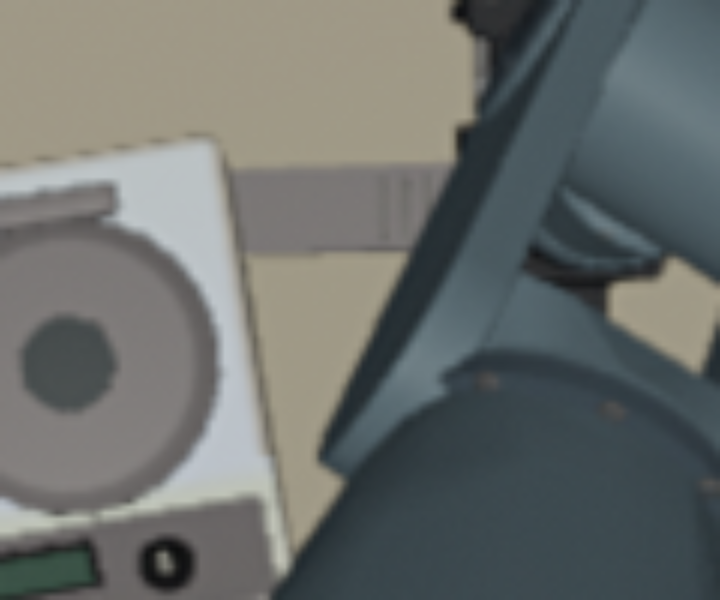

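```bash
python3 -m creep '[{"dx":0,"dy":0.006,"dz":0,"wx":0,"wy":0,"wz":0},{"dx":0,"dy":0.006,"dz":0,"wx":0,"wy":0,"wz":0},{"dx":0,"dy":0.006,"dz":0,"wx":0,"wy":0,"wz":0},{"dx":0,"dy":0.004,"dz":0,"wx":0,"wy":0,"wz":0},{"dx":0,"dy":0,"dz":0,"wx":0,"wy":0,"wz":0}]'
```

```text
t: 4.75
eef_pos: [0.5513, -0.0691, 0.0074]
ee_rot: [[0.017, 1.0, 0.003], [0.144, 0.0, -0.99], [-0.989, 0.018, -0.143]]
ft_force: [0.4, -0.5, -0.4]
opening: 0.007
```

```bash
python3 -m creep '[{"dx":0,"dy":0.001,"dz":0,"wx":0,"wy":0,"wz":0},{"dx":0,"dy":0.001,"dz":0,"wx":0,"wy":0,"wz":0},{"dx":0,"dy":0.001,"dz":0,"wx":0,"wy":0,"wz":0},{"dx":0,"dy":0.001,"dz":0,"wx":0,"wy":0,"wz":0},{"dx":0,"dy":0,"dz":0,"wx":0,"wy":0,"wz":0}]'
```

```text
t: 5.38
eef_pos: [0.5514, -0.0652, 0.0075]
ee_rot: [[0.018, 1.0, 0.003], [0.143, 0.0, -0.99], [-0.99, 0.018, -0.143]]
ft_force: [0.3, -0.6, 0.6]
opening: 0.004
```

```bash
python3 -m creep '[{"dx":0,"dy":0.001,"dz":0,"wx":0,"wy":0,"wz":0},{"dx":0,"dy":0.001,"dz":0,"wx":0,"wy":0,"wz":0},{"dx":0,"dy":0.001,"dz":0,"wx":0,"wy":0,"wz":0},{"dx":0,"dy":0.0005,"dz":0,"wx":0,"wy":0,"wz":0},{"dx":0,"dy":0,"dz":0,"wx":0,"wy":0,"wz":0}]'
```

```text
t: 6.0
eef_pos: [0.5514, -0.0615, 0.0075]
ee_rot: [[0.018, 1.0, 0.003], [0.143, 0.0, -0.99], [-0.99, 0.018, -0.143]]
ft_force: [-0.2, -0.1, -0.3]
opening: 0.007
```

```bash
python3 -m creep '[{"dx":0,"dy":0.001,"dz":0,"wx":0,"wy":0,"wz":0},{"dx":0,"dy":0.001,"dz":0,"wx":0,"wy":0,"wz":0},{"dx":0,"dy":0.001,"dz":0,"wx":0,"wy":0,"wz":0},{"dx":0,"dy":0,"dz":0,"wx":0,"wy":0,"wz":0},{"dx":0,"dy":0,"dz":0,"wx":0,"wy":0,"wz":0}]'
```

```text
t: 6.62
eef_pos: [0.5514, -0.0583, 0.0075]
ee_rot: [[0.018, 1.0, 0.003], [0.143, 0.0, -0.99], [-0.99, 0.018, -0.143]]
ft_force: [0.2, -0.5, -0.2]
opening: 0.003
```

```bash
python3 -m creep '[{"dx":0,"dy":0.001,"dz":0,"wx":0,"wy":0,"wz":0},{"dx":0,"dy":0.001,"dz":0,"wx":0,"wy":0,"wz":0},{"dx":0,"dy":0.001,"dz":0,"wx":0,"wy":0,"wz":0},{"dx":0,"dy":0,"dz":0,"wx":0,"wy":0,"wz":0},{"dx":0,"dy":0,"dz":0,"wx":0,"wy":0,"wz":0}]'
```

```text
t: 7.25
eef_pos: [0.5515, -0.0554, 0.0075]
ee_rot: [[0.018, 1.0, 0.003], [0.143, 0.0, -0.99], [-0.99, 0.018, -0.143]]
ft_force: [0.2, -1.0, 0.0]
opening: 0.01
```

```bash
python3 -m creep '[{"dx":0,"dy":0.001,"dz":0,"wx":0,"wy":0,"wz":0},{"dx":0,"dy":0.001,"dz":0,"wx":0,"wy":0,"wz":0},{"dx":0,"dy":0.0005,"dz":0,"wx":0,"wy":0,"wz":0},{"dx":0,"dy":0,"dz":0,"wx":0,"wy":0,"wz":0},{"dx":0,"dy":0,"dz":0,"wx":0,"wy":0,"wz":0}]'
```

```text
t: 7.88
eef_pos: [0.5517, -0.0535, 0.0075]
ee_rot: [[0.018, 1.0, 0.003], [0.142, -0.0, -0.99], [-0.99, 0.018, -0.142]]
ft_force: [0.1, -2.4, -1.5]
opening: -0.002
```

```bash
python3 -m creep '[{"dx":0,"dy":0.0005,"dz":0,"wx":0,"wy":0,"wz":0},{"dx":0,"dy":0,"dz":0,"wx":0,"wy":0,"wz":0},{"dx":0,"dy":0,"dz":0,"wx":0,"wy":0,"wz":0},{"dx":0,"dy":0,"dz":0,"wx":0,"wy":0,"wz":0},{"dx":0,"dy":0,"dz":0,"wx":0,"wy":0,"wz":0}]'
python3 - <<'E'
from h import *
for i in range(6):
  env.grab_frame('top');s=env.get_state();print(s['eef_pos'],s['ft_force'])
E
```

```text
t: 8.5
eef_pos: [0.5518, -0.0531, 0.0075]
ee_rot: [[0.018, 1.0, 0.002], [0.141, -0.0, -0.99], [-0.99, 0.019, -0.141]]
ft_force: [-0.4, -2.3, -0.6]
opening: 0.007
[ 0.55172843 -0.05306014  0.00750842] [-0.19404942 -2.9105691  -0.07098505]
[ 0.55173372 -0.05306362  0.00751465] [-0.45999826 -1.52328878 -0.37977695]
[ 0.55175496 -0.05307689  0.0075208 ] [-0.82856369 -3.03128456 -0.97948717]
[ 0.55171247 -0.05307201  0.00749849] [ 0.2674165  -1.38040352 -1.0727142 ]
[ 0.55175356 -0.05308244  0.007535  ] [-0.38084658 -1.65811399 -0.02493284]
[ 0.55173625 -0.05306467  0.00750754] [-0.23552592 -2.3622188  -1.00632648]
```

```bash
python3 -m creep '[{"dx":0,"dy":0.0007,"dz":0,"wx":0,"wy":0,"wz":0},{"dx":0,"dy":0,"dz":0,"wx":0,"wy":0,"wz":0},{"dx":0,"dy":0,"dz":0,"wx":0,"wy":0,"wz":0},{"dx":0,"dy":0,"dz":0,"wx":0,"wy":0,"wz":0},{"dx":0,"dy":0,"dz":0,"wx":0,"wy":0,"wz":0}]'
python3 - <<'E'
from h import *
F=[]
for i in range(5):
  f=env.grab_frame('top');s=env.get_state();F.append(s['ft_force'])
print(s['eef_pos'],np.mean(F,0))
save(f,'t5');cv2.imwrite('pics/c5.png',cv2.resize(f['img'][150:250,260:380,::-1],(720,600)))
E
```

```text
t: 9.43
eef_pos: [0.5518, -0.0525, 0.0075]
ee_rot: [[0.019, 1.0, 0.003], [0.141, -0.0, -0.99], [-0.99, 0.019, -0.141]]
ft_force: [0.5, -2.5, -0.9]
opening: 0.006
[ 0.55183431 -0.05251373  0.00755497] [-0.0348997  -2.71323372 -0.73323906]
```

View pics/c5.png

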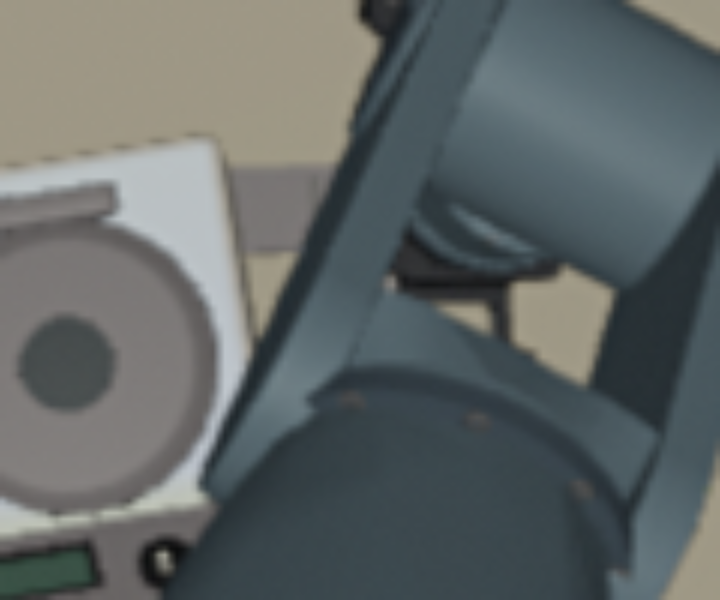

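```bash
python3 -m creep '[{"dx":0,"dy":0.0008,"dz":0,"wx":0,"wy":0,"wz":0},{"dx":0,"dy":0,"dz":0,"wx":0,"wy":0,"wz":0},{"dx":0,"dy":0,"dz":0,"wx":0,"wy":0,"wz":0},{"dx":0,"dy":0,"dz":0,"wx":0,"wy":0,"wz":0},{"dx":0,"dy":0,"dz":0,"wx":0,"wy":0,"wz":0}]'
python3 - <<'E'
from h import *
F=[]
for i in range(5):
  f=env.grab_frame('top');s=env.get_state();F.append(s['ft_force'])
print(s['eef_pos'],np.mean(F,0))
E
```

```text
t: 10.3
eef_pos: [0.5518, -0.0519, 0.0075]
ee_rot: [[0.019, 1.0, 0.003], [0.141, -0.0, -0.99], [-0.99, 0.019, -0.141]]
ft_force: [0.4, -3.7, 0.0]
opening: 0.003
[ 0.55182666 -0.05185633  0.00752757] [ 0.34991544 -3.26759082 -0.93224369]
```

Wedge is snug: about 3.3 N mean push, machine unmoved. I'll back off, rise, straighten and rotate for the press.

```bash
python3 -m creep '[{"dx":0,"dy":-0.01,"dz":0,"wx":0,"wy":0,"wz":0},{"dx":0,"dy":-0.025,"dz":0.005,"wx":0,"wy":0,"wz":0},{"dx":0,"dy":-0.01,"dz":0.055,"wx":0,"wy":0,"wz":0},{"dx":0,"dy":0,"dz":0.06,"wx":-0.07,"wy":0,"wz":0.1},{"dx":0,"dy":0,"dz":0.045,"wx":-0.072,"wy":0.018,"wz":0.15}]'
```

```text
t: 11.18
eef_pos: [0.5469, -0.0977, 0.172]
ee_rot: [[-0.029, 0.968, 0.249], [0.002, 0.25, -0.968], [-1.0, -0.027, -0.009]]
ft_force: [-0.6, -0.1, -0.7]
opening: 0.005
```

Run:
```python
from h import *
from scipy.spatial.transform import Rotation as R
s=env.get_state();M=np.array(s['ee_rot']);print(s['eef_pos'],s['ft_force'],M)
a=0.7
T=np.array([[0,np.cos(a),0],[0,np.sin(a),0],[-1,0,0.]]);T[:,2]=np.cross(T[:,0],T[:,1])
print(R.from_matrix(T@M.T).as_rotvec(),np.array([.554,.047,.115])-s['eef_pos'])
```

```text
[ 0.54694497 -0.0976944   0.17196419] [-0.62661614 -0.12077413 -0.67509114] [[-0.02874891  0.967987    0.24934849]
 [ 0.00185909  0.24950294 -0.96837226]
 [-0.99958494 -0.02737609 -0.00897252]]
[ 0.00461046 -0.02868703  0.44782816] [ 0.00705503  0.1446944  -0.05696419]
```

```bash
python3 -m creep '[{"dx":0.002,"dy":0.037,"dz":0,"wx":0,"wy":-0.01,"wz":0.15},{"dx":0.002,"dy":0.037,"dz":0,"wx":0.003,"wy":-0.01,"wz":0.15},{"dx":0.002,"dy":0.037,"dz":0,"wx":0,"wy":-0.01,"wz":0.15},{"dx":0.002,"dy":0.034,"dz":0,"wx":0,"wy":0,"wz":0},{"dx":0,"dy":0,"dz":0,"wx":0,"wy":0,"wz":0}]'
python3 - <<'E'
from h import *
from scipy.spatial.transform import Rotation as R
f=env.grab_frame('top');g=env.grab_frame('side')
s=env.get_state();M=np.array(s['ee_rot']);
a=0.7
T=np.array([[0,np.cos(a),0],[0,np.sin(a),0],[-1,0,0.]]);T[:,2]=np.cross(T[:,0],T[:,1])
print(R.from_matrix(T@M.T).as_rotvec(),np.array([.554,.047,.115])-s['eef_pos'])
cv2.imwrite('pics/c6.png',np.hstack([cv2.resize(f['img'][150:250,230:310,::-1],(400,500)),cv2.resize(g['img'][140:240,250:330,::-1],(400,500))]))
E
```

```text
t: 11.8
eef_pos: [0.5578, 0.0505, 0.1787]
ee_rot: [[0.013, 0.752, 0.659], [0.001, 0.659, -0.752], [-1.0, 0.01, 0.008]]
ft_force: [-0.5, -0.8, -0.1]
opening: 0.006
[ 0.00034147  0.01260842 -0.01664611] [-0.00400377 -0.00148418 -0.06357758]
```

View pics/c6.png

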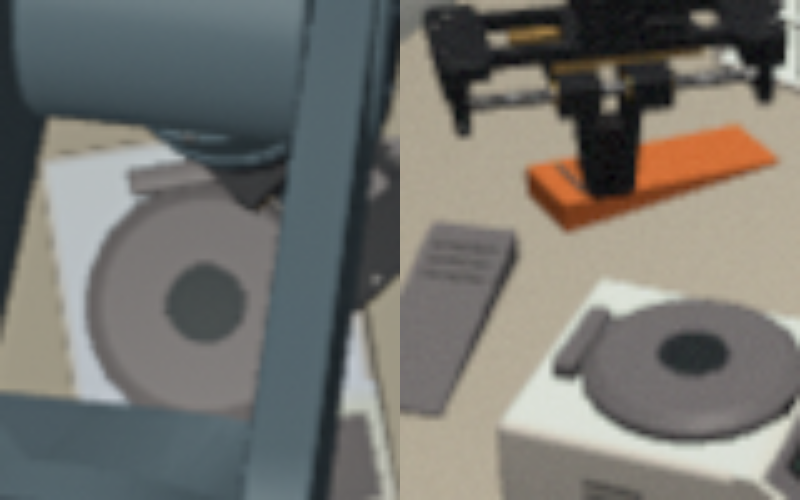

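```bash
python3 -m creep '[{"dx":-0.002,"dy":-0.002,"dz":-0.03,"wx":0,"wy":0.012,"wz":0},{"dx":-0.002,"dy":-0.001,"dz":-0.02,"wx":0,"wy":0,"wz":0},{"dx":0,"dy":0,"dz":-0.01,"wx":0,"wy":0,"wz":0},{"dx":0,"dy":0,"dz":0,"wx":0,"wy":0,"wz":0},{"dx":0,"dy":0,"dz":0,"wx":0,"wy":0,"wz":0}]'
python3 - <<'E'
from h import *
g=env.grab_frame('side')
cv2.imwrite('pics/c7.png',cv2.resize(g['img'][160:260,250:350,::-1],(600,600),interpolation=cv2.INTER_CUBIC))
E
```

```text
t: 12.52
eef_pos: [0.5552, 0.0398, 0.1183]
ee_rot: [[0.002, 0.758, 0.652], [-0.001, 0.652, -0.758], [-1.0, 0.001, 0.002]]
ft_force: [-0.0, -1.1, 0.7]
opening: 0.008
```

View pics/c7.png

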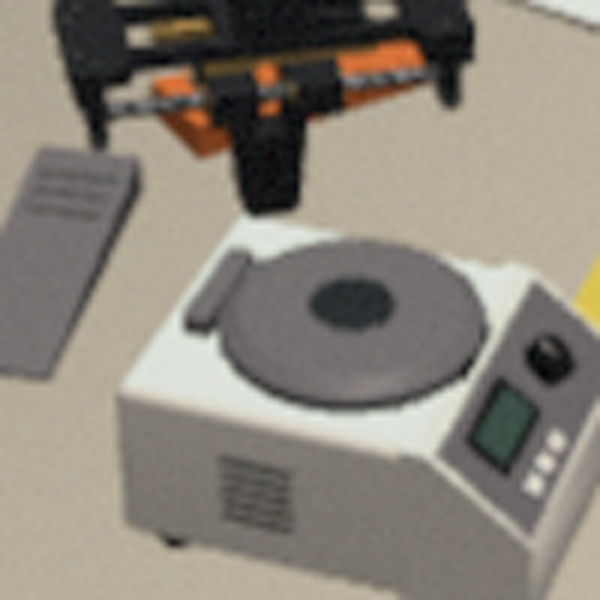

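Run:
```python
from h import *
g=env.grab_frame('side');s=env.get_state()
print(proj(g,[s['eef_pos']]))
q=lambda u,v:((u+.5)/6-.5+250,(v+.5)/6-.5+160)
print(q(272,208), 'BR',onz(g,*q(246,217),.105),'BL',onz(g,*q(122,395),.105), s['eef_pos'])
```

```text
[[293.30232375 193.64963682]]
(294.9166666666667, 194.25) BR [0.56692928 0.03635307 0.105     ] BL [0.54495439 0.18202153 0.105     ] [0.55523924 0.0400404  0.11843538]
```

```bash
python3 -m creep '[{"dx":-0.003,"dy":0.008,"dz":-0.004,"wx":0,"wy":0,"wz":0},{"dx":0,"dy":0,"dz":-0.004,"wx":0,"wy":0,"wz":0},{"dx":0,"dy":0,"dz":-0.001,"wx":0,"wy":0,"wz":0},{"dx":0,"dy":0,"dz":0,"wx":0,"wy":0,"wz":0},{"dx":0,"dy":0,"dz":0,"wx":0,"wy":0,"wz":0}]'
```

```text
t: 13.25
eef_pos: [0.5526, 0.0491, 0.1099]
ee_rot: [[0.004, 0.757, 0.653], [-0.001, 0.653, -0.757], [-1.0, 0.002, 0.004]]
ft_force: [0.4, 1.0, 0.8]
opening: 0.007
```

```bash
python3 -m creep '[{"dx":0,"dy":-0.001,"dz":-0.002,"wx":0,"wy":0,"wz":0},{"dx":0,"dy":0,"dz":-0.001,"wx":0,"wy":0,"wz":0},{"dx":0,"dy":0,"dz":-0.001,"wx":0,"wy":0,"wz":0},{"dx":0,"dy":0,"dz":-0.0005,"wx":0,"wy":0,"wz":0},{"dx":0,"dy":0,"dz":0,"wx":0,"wy":0,"wz":0}]'
```

```text
t: 13.88
eef_pos: [0.5527, 0.0478, 0.1052]
ee_rot: [[0.004, 0.757, 0.653], [-0.001, 0.653, -0.757], [-1.0, 0.002, 0.004]]
ft_force: [0.4, -0.9, 0.3]
opening: 0.008
```

```bash
python3 -m creep '[{"dx":0,"dy":0,"dz":-0.0006,"wx":0,"wy":0,"wz":0},{"dx":0,"dy":0,"dz":-0.0005,"wx":0,"wy":0,"wz":0},{"dx":0,"dy":0,"dz":0,"wx":0,"wy":0,"wz":0},{"dx":0,"dy":0,"dz":0,"wx":0,"wy":0,"wz":0},{"dx":0,"dy":0,"dz":0,"wx":0,"wy":0,"wz":0}]'
```

```text
t: 14.5
eef_pos: [0.5529, 0.0478, 0.1052]
ee_rot: [[0.005, 0.757, 0.653], [-0.002, 0.653, -0.757], [-1.0, 0.003, 0.004]]
ft_force: [-0.6, -0.9, 2.0]
opening: 0.006
```

```bash
python3 -m creep '[{"dx":0,"dy":0,"dz":-0.002,"wx":0,"wy":0,"wz":0},{"dx":0,"dy":0,"dz":-0.002,"wx":0,"wy":0,"wz":0},{"dx":0,"dy":0,"dz":-0.002,"wx":0,"wy":0,"wz":0},{"dx":0,"dy":0,"dz":-0.002,"wx":0,"wy":0,"wz":0},{"dx":0,"dy":0,"dz":-0.002,"wx":0,"wy":0,"wz":0}]'
```

```text
t: 15.12
eef_pos: [0.5533, 0.0476, 0.1047]
ee_rot: [[0.004, 0.756, 0.654], [-0.003, 0.654, -0.756], [-1.0, 0.001, 0.005]]
ft_force: [-8.9, 0.0, 19.2]
opening: 0.001
```

```bash
python3 -m creep '[{"dx":-0.001,"dy":0,"dz":-0.0015,"wx":0,"wy":0,"wz":0},{"dx":-0.0005,"dy":0,"dz":-0.0015,"wx":0,"wy":0,"wz":0},{"dx":0,"dy":0,"dz":-0.0015,"wx":0,"wy":0,"wz":0},{"dx":0,"dy":0,"dz":-0.0015,"wx":0,"wy":0,"wz":0},{"dx":0,"dy":0,"dz":-0.0015,"wx":0,"wy":0,"wz":0}]'
```

```text
t: 15.75
eef_pos: [0.5533, 0.0476, 0.1048]
ee_rot: [[0.007, 0.756, 0.655], [-0.004, 0.655, -0.756], [-1.0, 0.003, 0.008]]
ft_force: [-6.3, 0.3, 14.1]
opening: 0.006
```

Under 14–19 N the deck sank about 0.4 mm, against roughly 5 mm if it rocked freely. Lifting straight up and clear.

```bash
python3 -m creep '[{"dx":0,"dy":0,"dz":0.001,"wx":0,"wy":0,"wz":0},{"dx":0,"dy":0,"dz":0.01,"wx":0,"wy":0,"wz":0},{"dx":0,"dy":0,"dz":0.05,"wx":0,"wy":0,"wz":0},{"dx":0,"dy":-0.02,"dz":0.05,"wx":0,"wy":0,"wz":0},{"dx":0,"dy":-0.05,"dz":0.03,"wx":0,"wy":0,"wz":0}]'; python3 -m creep '[{"dx":0,"dy":-0.06,"dz":0,"wx":0,"wy":0,"wz":0},{"dx":0,"dy":-0.06,"dz":0,"wx":0,"wy":0,"wz":0},{"dx":0,"dy":-0.06,"dz":0,"wx":0,"wy":0,"wz":0},{"dx":-0.03,"dy":-0.05,"dz":0,"wx":0,"wy":0,"wz":0},{"dx":-0.03,"dy":-0.05,"dz":0,"wx":0,"wy":0,"wz":0}]'
python3 - <<'E'
from h import *
f=env.grab_frame('top');g=env.grab_frame('side')
cv2.imwrite('pics/c8.png',np.hstack([cv2.resize(f['img'][150:270,225:305,::-1],(400,600)),cv2.resize(g['img'][170:270,265:332,::-1],(400,600))]))
save(f,'t8');save(g,'s8')
E
```

```text
t: 16.38
eef_pos: [0.5508, -0.0208, 0.2477]
ee_rot: [[0.001, 0.752, 0.659], [-0.003, 0.659, -0.752], [-1.0, -0.001, 0.003]]
ft_force: [0.2, -0.6, 0.3]
opening: 0.004
t: 17.0
eef_pos: [0.4922, -0.3097, 0.2546]
ee_rot: [[0.013, 0.75, 0.662], [-0.008, 0.662, -0.75], [-1.0, 0.005, 0.014]]
ft_force: [0.9, -0.3, 0.0]
opening: 0.009
```

View pics/c8.png

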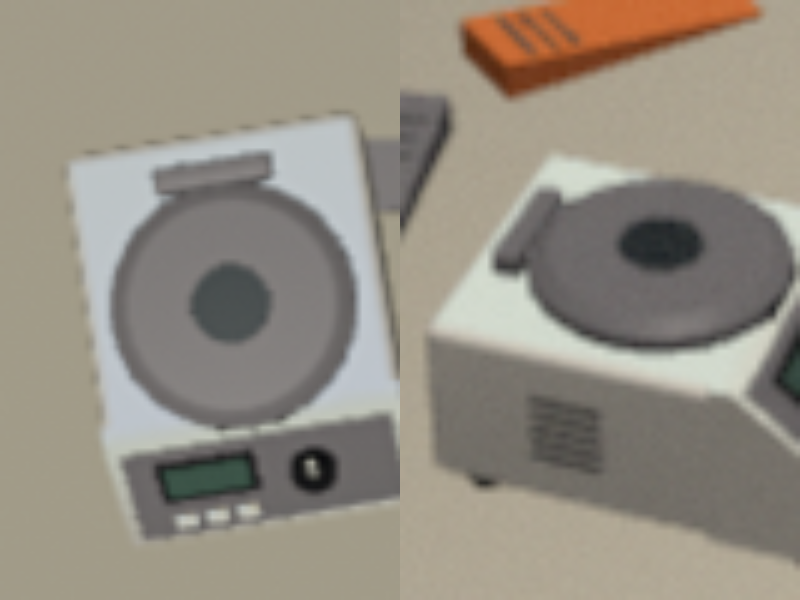

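View pics/t8.png

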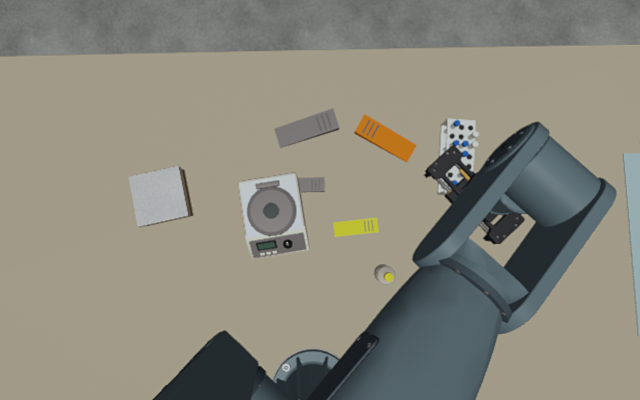

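Run:
```python
from h import *
a=cv2.imread('pics/top0.png',0);b=cv2.imread('pics/t8.png',0)
def sh(a,b,r0,r1,c0,c1):
    return cv2.phaseCorrelate(np.float32(a[r0:r1,c0:c1]),np.float32(b[r0:r1,c0:c1]),cv2.createHanningWindow((c1-c0,r1-r0),cv2.CV_32F))
print('machine',sh(a,b,170,265,230,298),'rack/box',sh(a,b,155,240,120,200))
a=cv2.imread('pics/side0.png',0);b=cv2.imread('pics/s8.png',0)
print('side machine',sh(a,b,190,265,265,345))
f=env.grab_frame('top')
c=cv2.resize(f['img'][170:200,285:335,::-1],None,fx=14,fy=14,interpolation=cv2.INTER_CUBIC);cv2.imwrite('pics/c9.png',c)
P=proj(f,[[.552,-.0429,.016]]);print(P,(P-[285,170]+.5)*14-.5)
```

```text
machine ((-0.051928712845700886, 0.05155070708318732), 1.0113100114244002) rack/box ((-0.007797181289681987, 0.053352647108617646), 0.9965380521615347)
side machine ((-0.03189721291049352, 0.47485255212530575), 0.9515820418993632)
[[324.99472501 184.52524824]] [[566.42615021 209.85347529]]
```

View pics/c9.png

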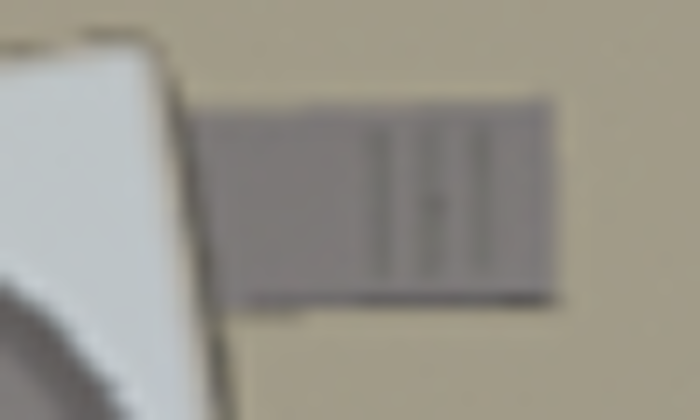

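Run:
```python
from h import *
a=cv2.imread('pics/side0.png',0);b=cv2.imread('pics/s8.png',0);m=cv2.imread('pics/s2.png',0)
def sh(a,b,r0,r1,c0,c1):
    return cv2.phaseCorrelate(np.float32(a[r0:r1,c0:c1]),np.float32(b[r0:r1,c0:c1]),cv2.createHanningWindow((c1-c0,r1-r0),cv2.CV_32F))
for A,B in((a,b),(a,m),(m,b)):
  print([np.round(sh(A,B,*r)[0],2) for r in [(190,265,265,330),(180,225,238,276),(265,340,185,275),(205,265,265,345)]])
```

```text
[array([-0.03,  0.44]), array([0.08, 0.6 ]), array([-0.08,  0.4 ]), array([-0.03, -0.02])]
[array([-0.03,  0.48]), array([-0.07,  0.52]), array([-0.05,  0.47]), array([-0.03,  0.02])]
[array([-0.01,  0.49]), array([-0.15,  0.6 ]), array([-0.1 ,  0.48]), array([-0.05, -0.  ])]
```

The 0.47 px side shift is an artefact: the untouched box shows the same value. So the machine has not moved, and the wedge stayed in.

```bash
python3 -c "
from station import env
print(env.get_state()['t']);print(env.sign_off())"
```

```text
17.15
the job is handed in; nothing more can be done
None
```

I pushed the small grey wedge under the worn back right foot until it was snug, then pressed the corner, and it did not rock. After that I moved clear and handed in at 17 s.

- **Wedge:** I pushed it thin end first with the shut fingertips. The push stayed under 1 N until its slope met the foot, and I stopped at about 3.3 N (mean of five noisy readings). It was never picked up.
- **Press:** I pressed down on the deck above the foot with 14–19 N. It sank about 0.4 mm, against roughly 5 mm if it still rocked. Up to 9 N of sideways force came with the press.
- **Machine and other objects:** The final pictures show the machine where it started, to within a pixel, and the storage box unmoved. I checked the bottle, tube rack and look-alike wedges by eye only, and they appear in place.
- **Disagreements:**
    - The wedge's thick end shows about 2 mm further in than I calculated, probably an error in my assumed fingertip thickness; it did not slip back out.
    - The side camera's positions differed from the top camera's by about 5–8 mm, and the arm's own tip showed a shift of up to 1.6 px there too. I aimed mainly by the top view.

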